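Zero the probe, then hover it over the open vial

TASK

Take the temperature probe out of its stand and zero the meter by pressing the recessed button fully down with the probe's nose for about half a second. Then carry the probe over the bottles and the tray walls and hold it upright and still with its tip centred about 10 mm above the mouth of the one open vial, without touching or shifting that vial or knocking the other things. Finish like that, still holding the probe in the gripper: do not put it down.

Things in the scene. Friction and masses are not known exactly. Their poses are not given: they have to be found in the camera images.
- probe: temperature probe standing upright in its stand, 155 mm tall, 60 to 130 g: round steel nose 10 mm in diameter for the lowest 55 mm, then a grey flat-sided handle 28 mm (its x) by 20 mm (its y), 55 to 155 mm above the tip; the handle's lower end rests on the stand. Origin at the centre of the nose's tip, z up towards the handle. It lifts straight up out of the stand
- probe_tip (a point): centre of the flat tip (lower end) of the probe's nose; axes as the probe's
- probe_grip (a point): good point to grip the probe: middle of its handle, 108 mm above the tip; pinch the 20 mm width (along the probe's y); axes as the probe's
- stand: fixed aluminium block 64 x 64 x 60 mm high with a square through hole of 14.5 mm in its middle, in which the probe's nose stands; origin at the centre of its underside, on the table. It is on the left or on the right
- meter: fixed white bench meter 130 (x) x 120 (y) x 40 mm high with dark display and printed keys; on top a grey square collar 44 x 44 mm, 14 mm tall (top 54 mm above the table) with a round 18 mm hole in which the zero button lies recessed. Origin at the centre of its underside, on the table. On the left or the right, the vial tray on the other side
- collar_mouth (a point): centre of the hole in the meter's collar, at the level of the collar's top face, 54 mm above the table; z up
- button_top (a point): centre of the zero button's top face, 6 mm below the collar's top when not pressed (48 mm above the table); black, round, 15.6 mm in diameter; z up, pressed straight down
- zero_button (a joint): travel of the zero button in m: 0 released, 0.005 fully down; a spring: 1.4 N to start, about 5 N fully down; springs back by itself
- vial_tray: fixed white tray 150 (x) x 140 (y) mm, walls and one divider each way 45 mm high and 5 mm thick, so four open cells with one vial in each; floor 5 mm above the table. Origin at the centre of its underside, on the table
- open_vial: the only vial without a cap, standing loose and upright in one of the four cells: amber glass tube 30 mm in diameter, 52 mm tall, wall 3 mm, so its mouth is 24 mm wide; its rim stands 57 mm above the table, lower than the capped vials. Origin at the centre of its underside, z up
- vial_mouth (a point): centre of the open vial's mouth, level with its rim (52 mm above the vial's underside); z up
- bottle0: bystander: loose amber solvent bottle 68 mm in diameter, 135 mm tall, standing in the low grey spill tray (its floor 4 mm above the table) in the middle, between meter and vial tray; origin at the centre of its underside
- bottle1: bystander: loose amber solvent bottle 68 mm in diameter, 135 mm tall, standing in the low grey spill tray (its floor 4 mm above the table) in the middle, between meter and vial tray; origin at the centre of its underside
- bottle2: bystander: loose amber solvent bottle 68 mm in diameter, 135 mm tall, standing in the low grey spill tray (its floor 4 mm above the table) in the middle, between meter and vial tray; origin at the centre of its underside
- capped_vial1: bystander: capped vial 28 mm in diameter, 62 mm tall, loose in a cell of the tray, its cap's top 67 mm above the table; origin at the centre of its underside
- capped_vial2: bystander: capped vial 28 mm in diameter, 62 mm tall, loose in a cell of the tray, its cap's top 67 mm above the table; origin at the centre of its underside
- capped_vial3: bystander: capped vial 28 mm in diameter, 62 mm tall, loose in a cell of the tray, its cap's top 67 mm above the table; origin at the centre of its underside
- tip_box: bystander: loose blue and white tip box 80 x 80 x 50 mm, where the stand is not: right if the stand is left, left if it is right; origin at the centre of its underside
- loose_cap: bystander: the open vial's cap, a white disc 30 mm in diameter, 12 mm high, lying on the table in front of the robot; origin at the centre of its underside
Things that resemble listed ones, but are neither listed nor needed, are in the scene too. Several things look just like the probe: the one meant starts farthest to the robot's left.

How it is judged:
By the outcome, as a careful person would: the job done as asked, in the order asked, and still so for the second after the job is handed in, while the arm keeps its last pose, push and grip.
It also fails if it takes over 58 s, if anything falls off the work surface, if the arm or the gripper's body presses on something with over 40 N, if the wrist force passes 120 N, or if a joint passes its speed limit or range.

ROBOT

A 6-joint arm with a two-finger parallel gripper is mounted at the origin on the work surface. World frame = base frame: x ahead of the robot, y to its left, z up, the work surface at z = 0. Lengths are in m, angles in rad, forces in N, time in s.
With the tool pointing down it reaches from about 0.35 to 0.975 m from the base axis. Payload 4.9 kg.
Tool frame: the origin (TCP) lies at the very end of the fingers, on their centre line; the grasp point (between the pads) lies 19 mm behind it; z points along the fingers, y is the line along which they close (so a half turn about z gives the same grasp; the last joint's range is limited). The gripper opens to 85 mm and grips with 20 to 120 N. Pads are 22 mm wide; open, the fingers measure 114 mm over their backs; the gripper's body (76 mm by 85 mm) begins 54 mm behind the grasp point. The pads swing forward as they close: fully open they stand 13 mm farther back than shut.
Start: joints at [-1.36, 0.053, 1.613, -0, 1.476, -0.119], TCP at [0.202, -0.591, 0.231] pointing down, gripper open.
Joint ranges: [-3.01, 3.01], [-1.01, 2.22], [0.06, 2.58], [-1.02, 4.17], [0.09, 2.62], [-3.14, 3.14]. Speed limits (rad/s): [2.57, 2.57, 3.14, 3.14, 3.14, 3.14].

INTERFACE

Orientations are given as a unit quaternion [w, x, y, z].
In Python, from plant import manip gives the robot as it stands.
- The arm moves only by the shell command python3 -m pendant 'ROWS'. ROWS is JSON, a list of rows, each a list of 3 entries, a list of its own where there are three numbers: the opening, from 0 (shut) to 1 (fully open), then the shift along the tool's x, y, z in units of 12 cm (1.0 is 12 cm), then the turn about the tool's z in units of pi rad (1.0 is pi rad). In form: [[gripper, [dx, dy, dz], roll], ...]. A call has 1 to 10 rows; each row is the pose to reach, as a shift and turn from the pose commanded when the call began, along the tool's axes at that moment, turning the shorter way round; what a row does not reach only later rows make up. A row lasts 1/10 s, in which the tool goes at most 50 mm and 8.59 degrees, less where a joint would pass 70% of its speed; a pose out of reach is approached as far as the arm can. A call with a number of a shift or a turn outside -1 to 1 is refused whole. A call with a gripper value outside its range is refused whole. The fingers move at their own pace and stop on an object; the grip force is fixed at half the most. Time passes only in rows, so rows that repeat a pose let the fingers close. It gives the time, the measured TCP pose, the force, the opening and the grip force at its end, in the units of the state.
- manip.state(): the state, without advancing time (a new reading comes with each control period).
- manip.grab_frame(name): name is "scene" or "top"; returns a dict with "img" (420x560x3 uint8, red, green, blue), "fx", "fy", "cx", "cy" (pixels), "D" ([k1, k2, p1, p2, k3] as OpenCV has them; the pictures are not rectified), "eye" and "rotation" of the camera in the world. Camera axes: x right, y down, z forward; pixel columns grow to the right and rows downward; lengths in m; the calibration is good to about 2 mm. A picture is of the moment at which its call begins. There is no depth.
- manip.job_done(): hands the job in; it is judged then, once.
The state is a dict: "time": time; "joint_pos": joint angles; "joint_vel": joint speeds; "joint_efforts": joint torques, N m; "tool_pos": TCP position; "tool_rot": TCP orientation; "contact_force": force on the tool from outside, world axes, zero at the start; "ft_torque": the same for the moment, N m; "gripper_width": opening from 0.0 (shut) to 1.0 (fully open); "grasp_force": force on a finger pad.
Only numpy, scipy, OpenCV 4.12 (cv2) and the standard library are available. Lean on these libraries where they do the work, as an engineer would, in place of code of your own. Each camera call takes 0.05 s, during which the arm holds its last target. There are 200 camera calls.

## Working session

There is one attempt and no reset: what is moved stays moved. The work goes in short steps, Python scripts to look and compute and a shell command to move; the robot and the scene stay as the last step left them, time stands still between calls to the robot, and variables do not carry over. Pictures are saved under pics/ and viewed, at most 13 in all, crops included, and the job is handed in when it is done.

```bash
ls; mkdir -p pics
cat > h.py <<'E'
import numpy as np, cv2, json
from plant import manip
def grab(n):
    f=manip.grab_frame(n); cv2.imwrite(f'pics/{n}_{manip.state()["time"]:.2f}.png',f['img'][:,:,::-1]); return f
def K(f): return np.array([[f['fx'],0,f['cx']],[0,f['fy'],f['cy']],[0,0,1]])
def ray(f,uv):
    p=cv2.undistortPoints(np.array([[uv]],float),K(f),np.array(f['D'],float))[0,0]
    return np.array(f['eye']), np.array(f['rotation']).reshape(3,3)@np.array([p[0],p[1],1])
def onz(f,uv,z):
    e,d=ray(f,uv); return e+d*(z-e[2])/d[2]
def proj(f,P):
    R=np.array(f['rotation']).reshape(3,3); 
    return cv2.projectPoints(np.array([P],float),cv2.Rodrigues(R.T)[0],-R.T@np.array(f['eye']),K(f),np.array(f['D'],float))[0][0,0]
def tri(f1,a,f2,b):
    e1,d1=ray(f1,a);e2,d2=ray(f2,b);d1/=np.linalg.norm(d1);d2/=np.linalg.norm(d2)
    s=np.linalg.lstsq(np.c_[d1,-d2],e2-e1,rcond=None)[0]; A=e1+s[0]*d1;B=e2+s[1]*d2
    return (A+B)/2,np.linalg.norm(A-B)
E
python3 - <<'E'
from h import *
import pickle
d={}
for n in ('scene','top'):
    f=d[n]=grab(n); print(n,f['fx'],f['cx'],f['cy'],f['D'],f['eye'],f['rotation'])
pickle.dump(d,open('f0.pkl','wb'))
print(manip.state())
E
ls pics
```

```text
pics
scene 407.05871760187904 285.21531523003426 206.5523299260371 [-0.02687747  0.          0.          0.          0.        ] [ 0.97810569 -0.12952279  0.64723827] [-0.285698    0.75014294  0.55745009 -0.21192361]
top 524.5583866327909 272.21023299020584 213.4871347403346 [-0.11155955  0.          0.          0.          0.        ] [0.30155753 0.02617455 1.21940512] [ 0.07080082 -0.67749715  0.72814974 -0.07604484]
{'time': 0.1, 'joint_pos': array([-1.36001265e+00,  5.32852928e-02,  1.61413682e+00, -1.65672040e-06,
        1.47596576e+00, -1.19008563e-01]), 'joint_vel': array([ 0.00291319, -0.00245443, -0.00119342,  0.00179466,  0.0019786 ,
        0.00143661]), 'joint_efforts': array([-5.34399587e-04, -3.94905889e+01, -3.71364284e+01, -1.22368897e-04,
        3.91806301e-03, -2.28465524e-05]), 'tool_pos': array([ 0.20228402, -0.59078318,  0.23020125]), 'tool_rot': array([-8.96628110e-04,  9.86435002e-01,  1.64149875e-01, -4.19984146e-05]), 'contact_force': array([0.69956512, 1.00854781, 0.19698779]), 'ft_torque': array([-0.02596193,  0.05465363,  0.04507612]), 'grasp_force': 0.0, 'gripper_width': 1.0025895629877566}
scene_0.05.png
top_0.10.png
```

```bash
sed -i "s/np.array(f\['rotation'\]).reshape(3,3)/RR(f)/" h.py
cat >> h.py <<'E'
from scipy.spatial.transform import Rotation as Ro
def RR(f):
    w,x,y,z=f['rotation']; return Ro.from_quat([x,y,z,w]).as_matrix()
E
python3 - <<'E'
from h import *
import pickle
d=pickle.load(open('f0.pkl','rb'))
for n in d: print(n,RR(d[n]).round(3).tolist())
E
```

```text
scene [[0.289, 0.715, -0.636], [0.957, -0.215, 0.192], [0.001, -0.665, -0.747]]
top [[-0.072, -0.976, 0.206], [-0.997, 0.07, -0.015], [-0.0, -0.207, -0.978]]
```

View pics/scene_0.05.png

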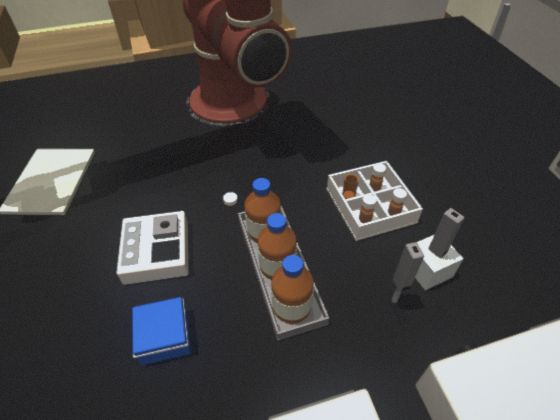

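View pics/top_0.10.png

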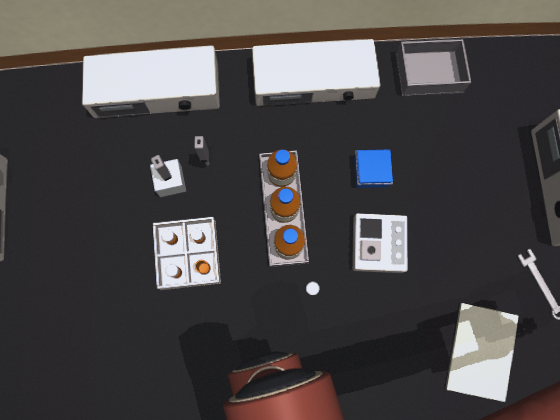

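Run:
```python
import cv2,numpy as np
s=cv2.imread('pics/scene_0.05.png');t=cv2.imread('pics/top_0.10.png')
def c(i,x,y,w,h): return cv2.resize(i[y:y+h,x:x+w],(400,300),interpolation=cv2.INTER_CUBIC)
a=np.vstack([np.hstack([c(s,380,200,100,75),c(t,130,125,100,75)]),np.hstack([c(s,320,160,100,75),c(t,145,215,100,75)])])
a=np.clip(a.astype(float)*1.5,0,255).astype('uint8')
cv2.imwrite('pics/crop1.png',a)
```

```text
(no output)
```

View pics/crop1.png

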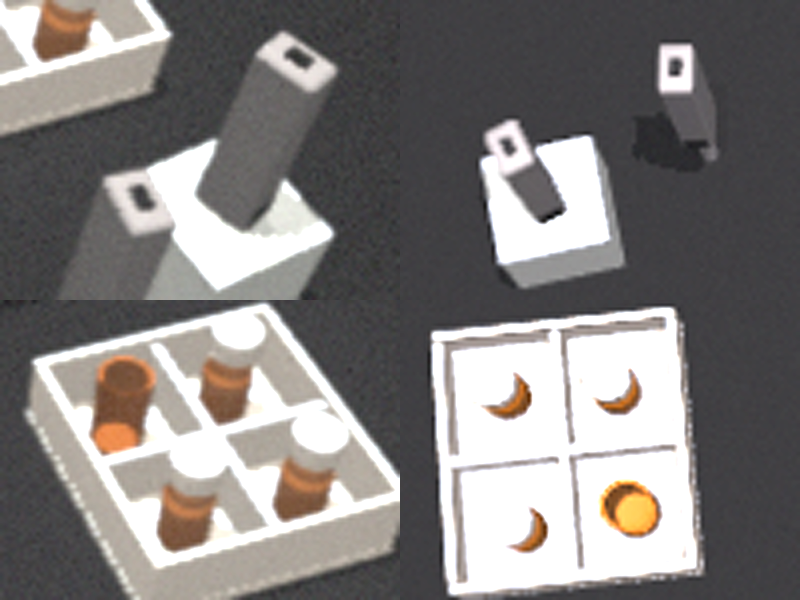

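Run:
```python
from h import *
import pickle
d=pickle.load(open('f0.pkl','rb'));s,t=d['scene'],d['top']
S=[(380+x/4,200+y/4) for x,y in [(279,32),(337,69),(318,94),(259,56)]]
T=[(130+x/4,125+y/4) for x,y in [(86,133),(118,118),(136,165),(104,180)]]
print('handle top',tri(s,np.mean(S,0),t,np.mean(T,0)))
for f,Q in((s,S),(t,T)):
    P=np.array([onz(f,q,.160) for q in Q])[:,:2]; print(P.mean(0).round(4),[(np.linalg.norm(P[(i+1)%4]-P[i]).round(4),np.degrees(np.arctan2(*(P[(i+1)%4]-P[i])[::-1])).round(1)) for i in range(4)])
SS=[(380+x/4,200+y/4) for x,y in [(148,165),(215,140),(331,232),(220,290)]]
TS=[(130+x/4,125+y/4) for x,y in [(82,157),(193,136),(211,243),(102,265)]]
for f,Q in((s,SS),(t,TS)):
    P=np.array([onz(f,q,.06) for q in Q])[:,:2]; print('stand',P.mean(0).round(4),P.round(3).tolist())
print('standtop tri',tri(s,SS[2],t,TS[3]))
# vial mouth
def el(f,lo,hi,box,z,name):
    x,y,w,h=box; im=cv2.resize(f['img'][y:y+h,x:x+w],None,fx=4,fy=4,interpolation=cv2.INTER_CUBIC)
    m=cv2.inRange(im,np.array(lo),np.array(hi)); cs,_=cv2.findContours(m,cv2.RETR_EXTERNAL,cv2.CHAIN_APPROX_NONE)
    c=max(cs,key=cv2.contourArea); e=cv2.fitEllipse(c); uv=(x+(e[0][0]+.5)/4-.5,y+(e[0][1]+.5)/4-.5); print(name,uv,np.array(e[1])/4,onz(f,uv,z).round(4)); return uv
hs=lambda f:{**f,'img':cv2.cvtColor(f['img'],cv2.COLOR_RGB2HSV)}
a=el(hs(t),(3,110,40),(25,255,255),(190,255,26,26),.057,'vial top')
b=(320+125/4,160+75/4); print(onz(s,b,.057),tri(s,b,t,a))
a=el(t,(0,0,0),(70,70,70),(362,241,20,18),.048,'button top')
b=el(s,(0,0,0),(70,70,70),(155,216,22,20),.048,'button scene')
print(tri(s,b,t,a))
def c(f,x,y): return cv2.resize(f['img'][y:y+45,x:x+60,::-1],(400,300),interpolation=cv2.INTER_CUBIC)
cv2.imwrite('pics/crop2.png',np.hstack([c(s,135,205),c(t,342,228)]))
```

```text
handle top (array([0.65551294, 0.24699523, 0.15632394]), np.float64(0.004226251821169728))
[0.6583 0.2464] [(np.float64(0.0264), np.float64(25.7)), (np.float64(0.0169), np.float64(-58.1)), (np.float64(0.0265), np.float64(-153.9)), (np.float64(0.0171), np.float64(121.2))]
[0.6531 0.2444] [(np.float64(0.0187), np.float64(-67.9)), (np.float64(0.0284), np.float64(-161.5)), (np.float64(0.0186), np.float64(112.0)), (np.float64(0.0283), np.float64(18.7))]
stand [0.6562 0.2478] [[0.626, 0.225], [0.622, 0.261], [0.682, 0.284], [0.694, 0.222]]
stand [0.6539 0.2448] [[0.683, 0.282], [0.69, 0.217], [0.625, 0.209], [0.617, 0.272]]
standtop tri (array([0.64546101, 0.30256728, 0.0022569 ]), np.float64(0.042709053775903276))
vial top (201.6190891265869, 266.27689838409424) [12.03887272 14.8296051 ] [0.4381 0.1739 0.057 ]
[0.44079243 0.17554651 0.057     ] (array([0.43875237, 0.17528997, 0.05504428]), np.float64(0.0025219429050981307))
button top (371.16208839416504, 249.38643074035645) [5.58447981 6.25573301] [ 0.4496 -0.2086  0.048 ]
button scene (164.40466022491455, 224.46270656585693) [4.93500996 8.16227627] [ 0.4449 -0.2082  0.048 ]
(array([ 0.44899151, -0.20767817,  0.05255547]), np.float64(8.466335497387936e-05))
```

View pics/crop2.png

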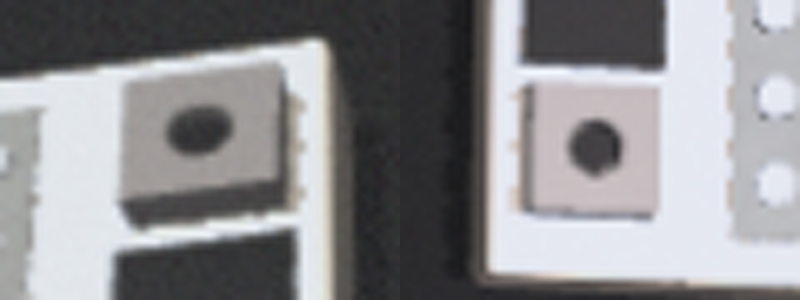

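```bash
cat >> h.py <<'E'
def go(P,yaw=None):
    "shift (units of 12cm, tool axes) and turn (units of pi) to TCP target P, tool x at yaw deg"
    s=manip.state(); w,x,y,z=s['tool_rot']; R=Ro.from_quat([x,y,z,w]).as_matrix()
    cy=np.degrees(np.arctan2(R[1,0],R[0,0])); d=R.T@(np.array(P)-s['tool_pos'])/.12
    print('t',round(s['time'],2),'tcp',s['tool_pos'].round(4),'yaw',cy.round(2),'tilt',R[:2,2].round(4),'F',s['contact_force'].round(1),'g',round(s['gripper_width'],3),round(s['grasp_force'],1))
    print('shift',d.round(3),'roll',None if yaw is None else round(-(yaw-cy)/180,4))
E
python3 - <<'E'
from h import *
import pickle
d=pickle.load(open('f0.pkl','rb'));s,t=d['scene'],d['top']
print('lookalike',tri(s,(380+138/4,200+200/4),t,(130+275/4,125+67/4)))
go((.655,.2455,.23),22)
E
```

```text
lookalike (array([0.69511536, 0.15665419, 0.15282917]), np.float64(0.0010454676080127623))
t 0.1 tcp [ 0.2023 -0.5908  0.2302] yaw 18.9 tilt [-0.0004  0.0018] F [0.7 1.  0.2] g 1.003 0.0
shift [ 5.826 -5.372  0.012] roll -0.0172
```

```bash
P="python3 -m pendant"
$P '[[0.6,[0.97,-0.9,0],0],[0.6,[0.97,-0.9,0],0],[0.6,[0.97,-0.9,0],0],[0.6,[0.97,-0.9,0],0]]'
$P '[[0.6,[0.97,-0.9,0],0],[0.6,[0.97,-0.9,0],0],[0.6,[0.97,-0.9,0],0],[0.6,[0.97,-0.9,0],0]]' >/dev/null
$P '[[0.6,[0.97,-0.9,0],0],[0.6,[0.97,-0.9,0],0],[0.6,[0.97,-0.9,0],0],[0.6,[0.97,-0.9,0],0]]' >/dev/null
$P '[[0.6,[0.97,-0.9,0],0],[0.6,[0.97,-0.9,0],0],[0.6,[0.97,-0.9,0],0],[0.6,[0.97,-0.9,0],0]]' >/dev/null
$P '[[0.6,[0.97,-0.9,0],0],[0.6,[0.97,-0.9,0],0],[0.6,[0.97,-0.9,0],0],[0.6,[0.97,-0.9,0],0],[0.6,[0.97,-0.9,0],0]]'
python3 -c "
from h import *
go((.655,.2455,.23),22)"
```

```text
time: 0.5
tool_pos: [0.2792, -0.4476, 0.2305]
tool_rot: [-0.001, 0.986, 0.166, 0.0]
contact_force: [0.7, 0.7, -0.0]
gripper_width: 0.604
grasp_force: 0.0
time: 2.2
tool_pos: [0.5787, 0.1077, 0.2305]
tool_rot: [0.0, 0.986, 0.165, -0.001]
contact_force: [-0.2, -0.4, -0.2]
gripper_width: 0.597
grasp_force: 0.0
t 2.2 tcp [0.5787 0.1077 0.2305] yaw 18.95 tilt [-0.0013 -0.0011] F [-0.2 -0.4 -0.2] g 0.597 0.0
shift [ 0.974 -0.88   0.002] roll -0.017
```

```bash
P="python3 -m pendant"
$P '[[0.6,[0.97,-0.88,0],-0.017],[0.6,[0.97,-0.88,0],-0.017],[0.6,[0.97,-0.88,0],-0.017],[0.6,[0.97,-0.88,0],-0.017],[0.6,[0.97,-0.88,0],-0.017],[0.6,[0.97,-0.88,0],-0.017]]' >/dev/null
python3 - <<'E'
from h import *
go((.655,.2455,.095),22)
s=grab('scene');t=grab('top')
def c(f,x,y): return cv2.resize(f['img'][y:y+75,x:x+100,::-1],(400,300),interpolation=cv2.INTER_CUBIC)
cv2.imwrite('pics/crop3.png',np.clip(1.6*np.hstack([c(s,390,150),c(t,110,115)]),0,255).astype('uint8'))
E
```

```text
t 2.8 tcp [0.654  0.2432 0.2312] yaw 21.83 tilt [-0.0006 -0.0011] F [ 0.2 -0.4  0.5] g 0.598 0.0
shift [ 0.016 -0.016  1.135] roll -0.0009
```

View pics/crop3.png

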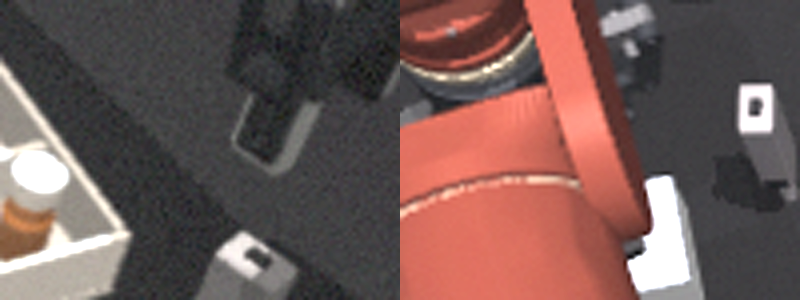

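```bash
P="python3 -m pendant"
$P '[[0.6,[0.01,-0.01,0.3],0],[0.6,[0.01,-0.01,0.6],0],[0.6,[0.01,-0.01,0.85],0],[0.6,[0.01,-0.01,0.85],0]]'
$P '[[0.6,[0,0,0.1],0],[0.6,[0,0,0.2],0],[0.6,[0,0,0.27],0],[0.6,[0,0,0.27],0]]'
$P '[[0.2,[0,0,0],0],[0,[0,0,0],0],[0,[0,0,0],0],[0,[0,0,0],0],[0,[0,0,0],0],[0,[0,0,0],0]]'
python3 -c "
from h import *
s=manip.state();print(s['ft_torque']);go((.655,.2455,.22),22)"
```

```text
time: 3.3
tool_pos: [0.6509, 0.2448, 0.1234]
tool_rot: [0.0, 0.982, 0.19, -0.005]
contact_force: [-0.3, -0.0, -0.7]
gripper_width: 0.599
grasp_force: 0.0
time: 3.7
tool_pos: [0.6542, 0.247, 0.0959]
tool_rot: [0.0, 0.982, 0.19, -0.001]
contact_force: [0.0, -0.5, 0.1]
gripper_width: 0.6
grasp_force: 0.0
time: 4.3
tool_pos: [0.6554, 0.2475, 0.098]
tool_rot: [-0.0, 0.982, 0.19, 0.001]
contact_force: [-0.0, 0.8, 3.8]
gripper_width: 0.226
grasp_force: 58.6
[ 0.06448564  0.02771795 -0.02922028]
t 4.3 tcp [0.6554 0.2475 0.098 ] yaw 21.96 tilt [0.0016 0.0006] F [-0.   0.8  3.8] g 0.226 58.6
shift [-0.007  0.014 -1.017] roll -0.0002
```

```bash
P="python3 -m pendant"
$P '[[0,[0,0,-0.08],0],[0,[0,0,-0.25],0],[0,[0,0,-0.5],0],[0,[0,0,-0.75],0],[0,[0,0,-1],0],[0,[0,0,-1],0]]'
$P '[[0,[0,0,-0.3],0],[0,[0,0,-0.6],0],[0,[0,0,-0.6],0],[0,[0,0,-0.6],0],[0,[0,0,-0.6],0]]'
python3 - <<'E'
from h import *
go((.449,-.207,.29),22)
s=grab('scene');t=grab('top')
T=manip.state()['tool_pos'];print(proj(s,T),proj(t,T),proj(s,T-[0,0,.093]))
cv2.imwrite('pics/crop4.png',np.clip(1.8*np.hstack([s['img'][60:300,260:560,::-1],t['img'][60:300,60:360,::-1]]),0,255).astype('uint8'))
E
```

```text
time: 4.9
tool_pos: [0.6572, 0.2478, 0.2234]
tool_rot: [-0.0, 0.982, 0.19, 0.005]
contact_force: [0.9, -0.2, -0.4]
gripper_width: 0.226
grasp_force: 58.6
time: 5.4
tool_pos: [0.6538, 0.247, 0.2859]
tool_rot: [0.0, 0.982, 0.19, -0.002]
contact_force: [0.4, -0.2, -1.1]
gripper_width: 0.226
grasp_force: 58.6
t 5.4 tcp [0.6538 0.247  0.2859] yaw 21.95 tilt [-0.0042 -0.0011] F [ 0.4 -0.2 -1.1] g 0.226 58.6
shift [-2.997  2.871 -0.023] roll -0.0003
[481.58360439 153.04383486] [142.38507679 141.99029455] [459.80572458 199.47215881]
```

View pics/crop4.png

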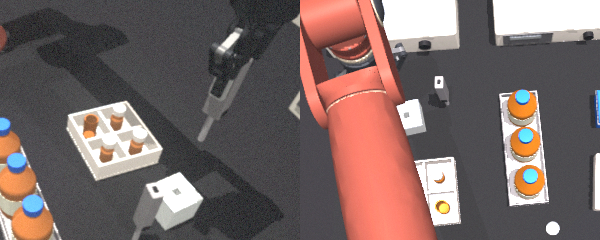

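```bash
P="python3 -m pendant"
$P '[[0,[-0.75,0.72,0],0],[0,[-0.75,0.72,0],0],[0,[-0.75,0.72,0],0],[0,[-0.75,0.72,0],0]]' >/dev/null
$P '[[0,[-0.75,0.72,0],0],[0,[-0.75,0.72,0],0],[0,[-0.75,0.72,0],0],[0,[-0.75,0.72,0],0]]' >/dev/null
$P '[[0,[-0.75,0.72,0],0],[0,[-0.75,0.72,0],0],[0,[-0.75,0.72,0],0],[0,[-0.75,0.72,0],0]]' >/dev/null
$P '[[0,[-0.75,0.72,0],0],[0,[-0.75,0.72,0],0],[0,[-0.75,0.72,0],0],[0,[-0.75,0.72,0],0],[0,[-0.75,0.72,0],0],[0,[-0.75,0.72,0],0]]'
python3 - <<'E'
from h import *
import pickle
d=pickle.load(open('f0.pkl','rb'));s,t=d['scene'],d['top']
uv={}
for f,b,n in((s,(152,213,26,24),'s'),(t,(360,239,23,22),'t')):
    x,y,w,h=b; g=cv2.resize(cv2.cvtColor(f['img'],cv2.COLOR_RGB2GRAY)[y:y+h,x:x+w],None,fx=8,fy=8,interpolation=cv2.INTER_CUBIC)
    for th in (80,100,120):
        cs,_=cv2.findContours((g<th).astype('uint8'),cv2.RETR_LIST,cv2.CHAIN_APPROX_NONE)
        # contour containing hole: closest centroid to image centre with area sane
        cs=[c for c in cs if 1000<cv2.contourArea(c)<6500]
        for c in cs:
            e=cv2.fitEllipse(c); q=(x+(e[0][0]+.5)/8-.5,y+(e[0][1]+.5)/8-.5); print(n,th,np.round(q,2),np.array(e[1]).round(1)/8,onz(f,q,.054).round(4),onz(f,q,.048).round(4))
go((.449,-.208,.2),22)
E
```

```text
time: 7.3
tool_pos: [0.451, -0.2064, 0.2886]
tool_rot: [-0.001, 0.981, 0.192, 0.0]
contact_force: [-0.6, -0.2, -1.2]
gripper_width: 0.227
grasp_force: 58.8
s 80 [168.46 234.49] [ 3.3875 27.85  ] [ 0.4766 -0.2026  0.054 ] [ 0.4715 -0.2034  0.048 ]
s 80 [164.44 224.24] [5.9625 8.7375] [ 0.4498 -0.2073  0.054 ] [ 0.4444 -0.2081  0.048 ]
s 100 [164.45 224.16] [6.75 9.55] [ 0.4496 -0.2073  0.054 ] [ 0.4442 -0.2081  0.048 ]
s 100 [202.09 261.07] [39.8125 80.8125] [ 0.5528 -0.1525  0.054 ] [ 0.5485 -0.1527  0.048 ]
s 120 [164.42 224.11] [ 7.4625 10.275 ] [ 0.4494 -0.2073  0.054 ] [ 0.4441 -0.2081  0.048 ]
t 80 [371.07 249.48] [6.35  6.775] [ 0.4486 -0.2072  0.054 ] [ 0.4494 -0.2084  0.048 ]
t 100 [370.99 249.54] [7.1125 7.3375] [ 0.4485 -0.207   0.054 ] [ 0.4493 -0.2082  0.048 ]
t 120 [370.94 249.58] [7.6625 7.85  ] [ 0.4484 -0.2069  0.054 ] [ 0.4492 -0.2081  0.048 ]
t 7.3 tcp [ 0.451  -0.2064  0.2886] yaw 22.08 tilt [-0.0001  0.001 ] F [-0.6 -0.2 -1.2] g 0.227 58.8
shift [-0.021  0.006  0.738] roll 0.0005
```

```bash
P="python3 -m pendant"
$P '[[0,[-0.02,0,0.3],0],[0,[-0.02,0,0.6],0],[0,[-0.02,0,0.9],0],[0,[-0.02,0,1],0],[0,[-0.02,0,1],0],[0,[-0.02,0,1],0],[0,[-0.02,0,1],0]]' >/dev/null
python3 - <<'E'
from h import *
go((.449,-.207,.165),22)
s=grab('scene');t=grab('top')
T=manip.state()['tool_pos'];print('pred tip',proj(s,T-[0,0,.093]),proj(t,T-[0,0,.093]))
def c(f,x,y): return cv2.resize(f['img'][y:y+75,x:x+100,::-1],(400,300),interpolation=cv2.INTER_CUBIC)
cv2.imwrite('pics/crop5.png',np.clip(1.5*np.hstack([c(s,120,170),c(t,320,205)]),0,255).astype('uint8'))
E
```

```text
t 8.0 tcp [ 0.4494 -0.2094  0.1716] yaw 21.99 tilt [ 0.0037 -0.0024] F [ 0.4 -0.7 -0.9] g 0.225 58.8
shift [ 0.004 -0.02   0.055] roll -0.0001
pred tip [160.35807376 215.86818568] [374.05444693 247.70140172]
```

View pics/crop5.png

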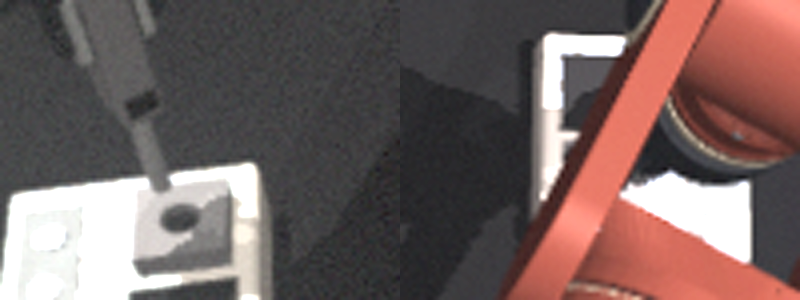

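```bash
P="python3 -m pendant"
$P '[[0,[0,0,0.05],0],[0,[0,0,0.1],0],[0,[0,0,0.1],0],[0,[0,0,0.1],0],[0,[0,0,0.1],0],[0,[0,0,0.1],0]]' >/dev/null
python3 - <<'E'
from h import *
for i in range(3):
    go((.449,-.207,.155),22); s=grab('scene')
g=cv2.cvtColor(s['img'],cv2.COLOR_RGB2GRAY)
T=manip.state()['tool_pos'];print('pred tip',proj(s,T-[0,0,.093]))
cv2.imwrite('pics/crop6.png',np.clip(1.5*cv2.resize(s['img'][195:240,135:195,::-1],(800,600),interpolation=cv2.INTER_CUBIC),0,255).astype('uint8'))
E
```

```text
t 8.7 tcp [ 0.4479 -0.2089  0.1571] yaw 21.95 tilt [ 0.0003 -0.0001] F [-0.3 -0.6 -0.5] g 0.227 58.8
shift [ 0.014 -0.011  0.017] roll -0.0003
t 8.75 tcp [ 0.4479 -0.2089  0.1571] yaw 21.95 tilt [ 0.0003 -0.0002] F [-0.   0.6 -0.9] g 0.228 58.8
shift [ 0.014 -0.011  0.018] roll -0.0003
t 8.8 tcp [ 0.4479 -0.2088  0.157 ] yaw 21.95 tilt [ 0.0002 -0.0001] F [-0.6 -0.3 -1.2] g 0.225 58.8
shift [ 0.014 -0.011  0.017] roll -0.0003
pred tip [162.33655727 220.2850461 ]
```

View pics/crop6.png

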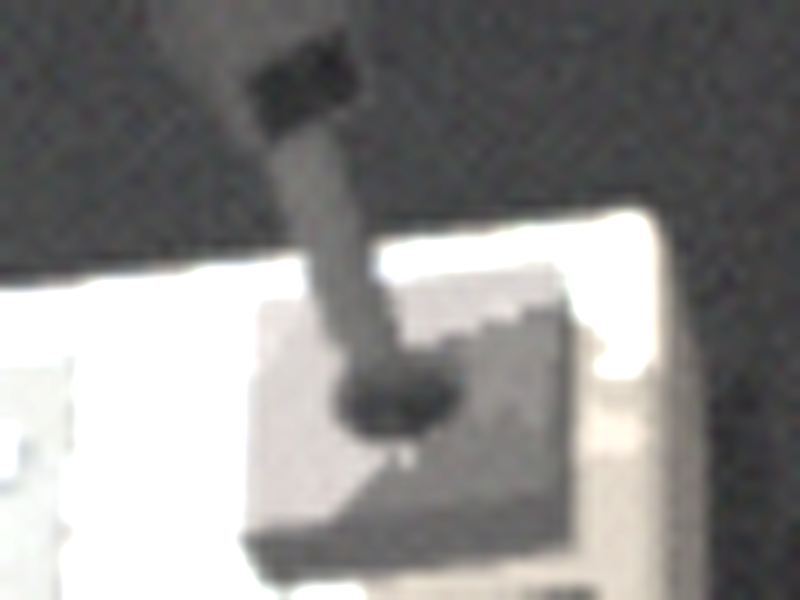

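```bash
P="python3 -m pendant"
$P '[[0,[0.007,-0.006,0],0],[0,[0.007,-0.006,0.02],0],[0,[0.007,-0.006,0.04],0],[0,[0.007,-0.006,0.06],0],[0,[0.007,-0.006,0.08],0],[0,[0.007,-0.006,0.1],0],[0,[0.007,-0.006,0.1],0],[0,[0.007,-0.006,0.1],0],[0,[0.007,-0.006,0.1],0]]'
$P '[[0,[0,0,0.01],0],[0,[0,0,0.02],0],[0,[0,0,0.03],0],[0,[0,0,0.03],0]]'
$P '[[0,[0,0,0.01],0],[0,[0,0,0.02],0],[0,[0,0,0.02],0]]'
```

```text
time: 9.75
tool_pos: [0.4485, -0.2078, 0.1451]
tool_rot: [0.0, 0.982, 0.19, 0.0]
contact_force: [0.1, 0.0, -0.8]
gripper_width: 0.227
grasp_force: 58.8
time: 10.15
tool_pos: [0.4483, -0.2077, 0.1411]
tool_rot: [-0.0, 0.982, 0.19, -0.0]
contact_force: [-0.7, 0.9, -0.9]
gripper_width: 0.225
grasp_force: 58.8
time: 10.45
tool_pos: [0.4484, -0.2078, 0.1391]
tool_rot: [0.0, 0.982, 0.19, 0.0]
contact_force: [-1.1, 2.2, 1.1]
gripper_width: 0.227
grasp_force: 59.1
```

```bash
P="python3 -m pendant"
$P '[[0,[0,0,0.01],0],[0,[0,0,0.02],0],[0,[0,0,0.02],0]]'
$P '[[0,[0,0,0.01],0],[0,[0,0,0.015],0],[0,[0,0,0.015],0]]'
python3 -c "
from h import *
print(manip.state()['ft_torque']);go((.4485,-.2078,.1351),22)"
```

```text
time: 10.75
tool_pos: [0.4485, -0.2079, 0.1367]
tool_rot: [0.0, 0.982, 0.19, 0.0]
contact_force: [-0.4, 1.5, 3.2]
gripper_width: 0.233
grasp_force: 59.3
time: 11.05
tool_pos: [0.4486, -0.2079, 0.1358]
tool_rot: [0.0, 0.982, 0.19, 0.0]
contact_force: [-2.6, 2.0, 6.8]
gripper_width: 0.229
grasp_force: 60.0
[0.50395003 0.64536059 0.02089217]
t 11.05 tcp [ 0.4486 -0.2079  0.1358] yaw 21.96 tilt [ 0.0003 -0.0002] F [-2.6  2.   6.8] g 0.229 60.0
shift [-0.001 -0.001  0.006] roll -0.0002
```

```bash
P="python3 -m pendant"
$P '[[0,[0,0,0.005],0],[0,[0,0,0.01],0],[0,[0,0,0.01],0]]'
$P '[[0,[0,0,0.005],0],[0,[0,0,0.005],0],[0,[0,0,0.005],0],[0,[0,0,0.005],0],[0,[0,0,0.005],0],[0,[0,0,0.005],0],[0,[0,0,0.005],0]]'
```

```text
time: 11.35
tool_pos: [0.4488, -0.208, 0.1357]
tool_rot: [0.0, 0.982, 0.19, 0.0]
contact_force: [-4.5, 2.1, 12.8]
gripper_width: 0.23
grasp_force: 60.6
time: 12.05
tool_pos: [0.4489, -0.208, 0.1356]
tool_rot: [0.0, 0.982, 0.191, 0.0]
contact_force: [-4.8, 3.0, 15.5]
gripper_width: 0.229
grasp_force: 60.9
```

```bash
P="python3 -m pendant"
$P '[[0,[0,0,-0.08],0],[0,[0,0,-0.2],0],[0,[0,0,-0.4],0],[0,[0,0,-0.7],0],[0,[0,0,-1],0],[0,[0,0,-1],0]]' >/dev/null
$P '[[0,[0,0,-0.3],0],[0,[0,0,-0.35],0],[0,[0,0,-0.35],0],[0,[0,0,-0.35],0]]'
python3 - <<'E'
from h import *
import pickle
d=pickle.load(open('f0.pkl','rb'));s,t=d['scene'],d['top']
# hole reference check and vial rim from scene: rim ellipse outer extreme points from orange mask
for f,b in((s,(336,170,28,32)),(t,(188,253,30,30))):
    x,y,w,h=b; im=cv2.resize(f['img'][y:y+h,x:x+w],None,fx=8,fy=8,interpolation=cv2.INTER_CUBIC)
    H=cv2.cvtColor(im,cv2.COLOR_RGB2HSV); m=cv2.inRange(H,(0,100,30),(25,255,255))
    c=max(cv2.findContours(m,0,cv2.CHAIN_APPROX_NONE)[0],key=cv2.contourArea)[:,0]; q=c/8+[x-.44,y-.44]
    print('bbox',q.min(0),q.max(0), 'topmost',q[q[:,1].argmin()],'left',q[q[:,0].argmin()],'right',q[q[:,0].argmax()])
    for z in (.057,):
        R=[proj(f,[.4387+.015*np.cos(a),.1752+.015*np.sin(a),z]) for a in np.linspace(0,6.28,60)];R=np.array(R);print('pred rim bbox',R.min(0),R.max(0))
go((.4387,.175,.29),22)
def c(f,x,y): return cv2.resize(f['img'][y:y+30,x:x+40,::-1],(400,300),interpolation=cv2.INTER_CUBIC)
cv2.imwrite('pics/crop7.png',np.hstack([c(s,330,170),c(t,183,253)]))
E
```

```text
time: 13.05
tool_pos: [0.4479, -0.2075, 0.2931]
tool_rot: [-0.001, 0.982, 0.19, -0.001]
contact_force: [1.1, 0.8, -0.6]
gripper_width: 0.223
grasp_force: 58.8
bbox [342.685 173.435] [358.185 197.685] topmost [350.81  173.435] left [342.685 192.81 ] right [358.185 179.935]
pred rim bbox [343.44262858 173.0969156 ] [357.97690574 183.23317683]
bbox [194.31  259.435] [209.31  273.435] topmost [201.435 259.435] left [194.31 264.81] right [209.31  268.435]
pred rim bbox [194.29480373 259.33135418] [207.7205928  272.76609052]
t 13.05 tcp [ 0.4479 -0.2075  0.2931] yaw 21.95 tilt [-0.0018  0.0012] F [ 1.1  0.8 -0.6] g 0.223 58.8
shift [ 1.12  -2.985  0.03 ] roll -0.0003
```

View pics/crop7.png

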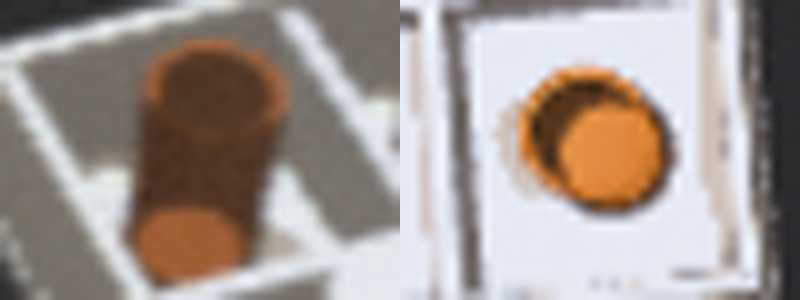

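```bash
P="python3 -m pendant"
$P '[[0,[0.37,-0.99,0],0],[0,[0.37,-0.99,0],0],[0,[0.37,-0.99,0],0],[0,[0.37,-0.99,0],0]]' >/dev/null
$P '[[0,[0.37,-0.99,0],0],[0,[0.37,-0.99,0],0],[0,[0.37,-0.99,0],0],[0,[0.37,-0.99,0],0]]' >/dev/null
$P '[[0,[0.37,-0.99,0],0],[0,[0.37,-0.99,0],0],[0,[0.37,-0.99,0],0],[0,[0.37,-0.99,0],0],[0,[0.37,-0.99,0],0],[0,[0.37,-0.99,0],0],[0,[0.37,-0.99,0],0],[0,[0.37,-0.99,0],0]]' 
python3 -c "
from h import *
go((.4387,.1755,.18),22)"
```

```text
time: 14.65
tool_pos: [0.4389, 0.1715, 0.2949]
tool_rot: [0.0, 0.982, 0.19, 0.0]
contact_force: [-0.0, -0.3, -1.4]
gripper_width: 0.227
grasp_force: 59.1
t 14.65 tcp [0.4389 0.1715 0.2949] yaw 21.85 tilt [ 0.0001 -0.0002] F [-0.  -0.3 -1.4] g 0.227 59.1
shift [ 0.011 -0.032  0.957] roll -0.0008
```

```bash
P="python3 -m pendant"
$P '[[0,[0.01,-0.03,0.2],0],[0,[0.01,-0.03,0.4],0],[0,[0.01,-0.03,0.6],0],[0,[0.01,-0.03,0.8],0],[0,[0.01,-0.03,0.96],0],[0,[0.01,-0.03,0.96],0],[0,[0.01,-0.03,0.96],0],[0,[0.01,-0.03,0.96],0],[0,[0.01,-0.03,0.96],0]]' >/dev/null
python3 - <<'E'
from h import *
s=grab('scene'); go((.4387,.1755,.1596),22)
T=manip.state()['tool_pos'];print('pred tip',proj(s,T-[0,0,.0926]),'pred handle bottom',proj(s,T-[0,0,.0376]),'mouth',proj(s,[.4387,.1755,.057]))
cv2.imwrite('pics/crop8.png',np.clip(1.7*cv2.resize(s['img'][130:205,310:410,::-1],(800,600),interpolation=cv2.INTER_CUBIC),0,255).astype('uint8'))
E
```

```text
t 15.6 tcp [0.4392 0.1765 0.1812] yaw 21.95 tilt [0.0025 0.0006] F [ 0.1 -0.2 -1.3] g 0.225 59.1
shift [-0.008  0.006  0.18 ] roll -0.0003
pred tip [353.27047164 166.896739  ] pred handle bottom [356.84997345 145.71422985] mouth [350.83358094 178.07620762]
```

View pics/crop8.png

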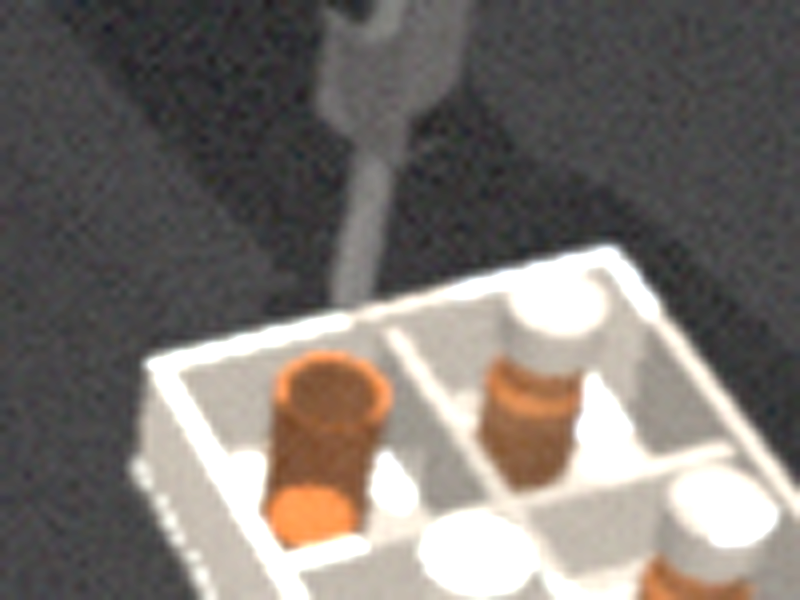

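```bash
P="python3 -m pendant"
$P '[[0,[-0.005,0.005,0.05],0],[0,[-0.005,0.005,0.1],0],[0,[-0.005,0.005,0.15],0],[0,[-0.005,0.005,0.18],0],[0,[-0.005,0.005,0.18],0],[0,[-0.005,0.005,0.18],0],[0,[-0.005,0.005,0.18],0],[0,[-0.005,0.005,0.18],0],[0,[-0.005,0.005,0.18],0]]' >/dev/null
$P '[[0,[0,0,0],0],[0,[0,0,0],0],[0,[0,0,0],0],[0,[0,0,0],0]]' >/dev/null
python3 - <<'E'
from h import *
s=grab('scene'); go((.4387,.1755,.1596),22)
T=manip.state()['tool_pos'];print('pred tip',proj(s,T-[0,0,.0926]),'mouth',proj(s,[.4387,.1755,.057]))
cv2.imwrite('pics/crop9.png',np.clip(1.7*cv2.resize(s['img'][145:205,320:400,::-1],(800,600),interpolation=cv2.INTER_CUBIC),0,255).astype('uint8'))
E
```

```text
t 16.95 tcp [0.4381 0.1755 0.1581] yaw 21.96 tilt [-0.  0.] F [-0.7 -0.3 -0.7] g 0.224 59.1
shift [ 0.005  0.002 -0.012] roll -0.0002
pred tip [351.23437195 174.90581983] mouth [350.83358094 178.07620762]
```

View pics/crop9.png

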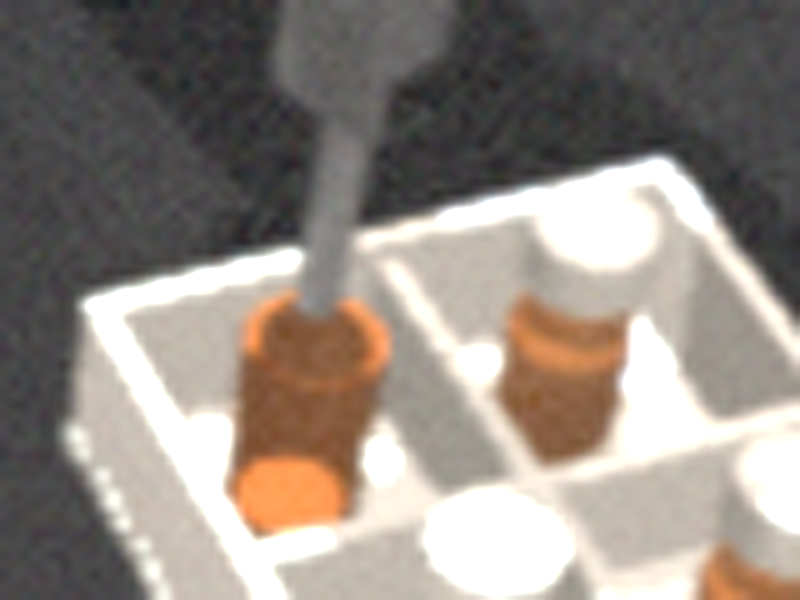

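```bash
P="python3 -m pendant"
$P '[[0,[0.005,-0.002,-0.01],0],[0,[0.005,-0.002,-0.01],0],[0,[0.005,-0.002,-0.01],0],[0,[0.005,-0.002,-0.01],0],[0,[0.005,-0.002,-0.01],0],[0,[0.005,-0.002,-0.01],0],[0,[0.005,-0.002,-0.01],0],[0,[0.005,-0.002,-0.01],0]]' >/dev/null
python3 -c "
from h import *
go((.4387,.1755,.1596),22)
print(manip.job_done())"
```

```text
t 17.75 tcp [0.4386 0.176  0.1593] yaw 21.96 tilt [ 0. -0.] F [-0.7  0.2 -0.5] g 0.229 59.1
shift [-0.     0.004 -0.002] roll -0.0002
the job is handed in; nothing more can be done
None
```

I zeroed the meter with the probe, pressing the button to its hard stop for over half a second, and handed the job in at 17.75 s with the probe upright and still in the gripper, its tip about 10 mm above the open vial's mouth and within about 1 mm of centre as measured.

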